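Short-spin a centrifuge with the guarded key

TASK

Give the tubes in the bench centrifuge a short spin: push its open lid down until it is fully shut, and only then reach a fingertip into the round guard well on its front panel, press the sunken green key all the way down and keep it there; the program finishes while still holding the key down. Push only: the lid is not to be pinched, nor a finger to bear on its underside, and the centrifuge must not be shoved or lifted. Leave everything else on the bench where it stands.

Things in the scene. Friction and masses are not known exactly. Their poses are not given: they have to be found in the camera images.
- centrifuge: White bench microcentrifuge, about 5 kg, loose on rubber feet: 228 deep (x), 194 wide (y), 110 high at its chamber's rim. Origin on the bench under its middle; z up, -x is its front, +y left as seen by the robot. The front 80 mm is a panel sloping down to the front at 14 degrees: dark display on its -y half, round guard well on its +y half. Behind it, under the lid: chamber with rotor and tubes.
- lid (a joint): Angle of the lid in rad: 0 = fully shut, level, resting on the rim; 0.65 to 1.0 = open as found; at most 1.4. It hinges on the back (+x) edge. A friction hinge holds it at any angle; pushing it shut takes about 1 to 3 N at the front lip. White frame with smoked window, 150 long from hinge line to front edge, 190 wide; a grey tab 56 wide stands 8 forward of the middle of the front edge.
- lid_hinge (a point): Point on the lid's hinge axis, at the middle of its width, 110 mm above the bench; fixed in the centrifuge and with its axes: the hinge axis is y, the shut lid reaches to -x.
- lid_lip (a point): Point on the outer (upper) face of the lid, middle of its width, 12 mm back from its front edge: 138 from the hinge line along the lid and 13.5 off it (the underside is 0.5 off it). Moves with the lid: x runs along the lid from front edge to hinge, z is the outward normal of the outer face (up when shut, leaning to the back when open).
- well_rim (a point): Centre of the mouth of the guard well, level with the top of its grey collar (54 to 57 wide outside, 4 above the panel). The well is a straight round hole 46 wide, square to the panel: its axis leans 14 degrees from vertical to the front (-x) of the centrifuge, so into the well is down and to the back. This point's axes are the centrifuge's, not tilted. Its floor is 28 below the mouth.
- key_top (a point): Centre of the top face of the round green key, 30 mm diameter, in the middle of the well; unpressed it is 20 mm below the mouth of the well. Its z axis is the well's axis, pointing out of the well.
- key (a joint): How far the key is pressed, in m, along the well's axis: 0 up, 0.005 fully down. Spring: 0.9 N to start, 5.4 N fully down; springs back when let go.
- lid_seal: Black rubber seal strips all round the underside of the lid; no finger may bear on it. Origin on the hinge line.
- tip_box: Blue and clear box of yellow pipette tips, 86 x 118 x 46; bystander, loose, to be left alone. Origin under its middle.
- reagent_red: Dropper bottle with red cap, 40 wide, 106 high; bystander, loose, to be left alone. Origin under its middle.
- sample_jar: Sample jar with white lid, 52 wide, 72 high; bystander, loose, to be left alone. Origin under its middle.
- forceps: Steel forceps lying flat, 132 long; bystander, loose, to be left alone. Origin under its middle.
- weigh_beaker: Small plastic beaker, 46 wide, 42 high; bystander, loose, to be left alone. Origin under its middle.
- marker: White marker with blue cap, lying, 126 long; bystander, loose, to be left alone. Origin under its middle.

How it is judged:
By the outcome, as a careful person would: the job done as asked, in the order asked, and still so for the second after the job is handed in, while the arm keeps its last pose, push and grip.
It also fails if it takes over 38 s, if anything falls off the work surface, if the arm or the gripper's body presses on something with over 40 N, if the wrist force passes 120 N, or if a joint passes its speed limit or range.

ROBOT

A 7-joint arm with a two-finger parallel gripper is mounted at the origin on a cart in front of the work surface, level with it; the furniture and walls round the work are solid. World frame = base frame: x ahead of the robot, y to its left, z up, the work surface at z = 0. Lengths are in m, angles in degrees, forces in N, time in s.
With the tool pointing down it reaches from about 0.425 to 0.875 m from the base axis. Payload 4.7 kg.
Tool frame: the origin (TCP) lies at the very end of the fingers, on their centre line; the grasp point (between the pads) lies 19 mm behind it (r.grasp_offset is the z of the grasp point in the tool frame, in m); z points along the fingers, y is the direction in which the jaws open and shut (so a half turn about z gives the same grasp; the last joint's range is limited). The gripper opens to 85 mm and grips with 20 to 120 N. Pads are 22 mm wide; open, the fingers measure 114 mm over their backs; the gripper's body (76 mm by 85 mm) begins 54 mm behind the grasp point. The pads swing forward as they close: fully open they stand 13 mm farther back than shut.
Start: joints at [64.807, 18.392, -4.016, 83.108, 1.295, 78.541, -3.26], TCP at [0.285, -0.584, 0.231] pointing down, gripper open.
Joint ranges: [-163.93, 163.93], [-17.29, 119.83], [-79.2, 71.16], [3.27, 140.29], [-89.18, 269.18], [5.43, 117.66], [-154.24, 154.24]. Speed limits (degrees/s): [147.25, 147.25, 180, 180, 180, 180, 180].

INTERFACE

Orientations are given as [roll, pitch, yaw] about the fixed x, y, z axes, in that order (R = Rz(yaw) Ry(pitch) Rx(roll)).
In Python, from workcell import read_state, imaging, ticket, r gives the robot as it stands.
- The arm moves only by the shell command python3 -m inch 'ROWS'. ROWS is JSON, a list of rows, each an object of numbers: "x", "y", "z": the shift along the tool's x, y, z in m; "rx", "ry", "rz": the turn, a rotation vector about the tool's x, y, z in degrees; "grip": the opening, from 0 (shut) to 1 (fully open). A call has 1 to 5 rows; each row is the pose to reach, as a shift and turn from the pose measured when the call began, along the tool's axes at that moment; what a row does not reach only later rows make up. A row lasts 1/8 s, in which the tool goes at most 62.5 mm and 10.7 degrees, less where a joint would pass 70% of its speed; a pose out of reach is approached as far as the arm can. A call with a gripper value outside its range is refused whole. The fingers move at their own pace and stop on an object; the grip force is fixed at half the most. Time passes only in rows, so rows that repeat a pose let the fingers close. It gives the time, the measured TCP pose, the force and the opening at its end, in the units of the state.
- read_state(): the state, without advancing time (a new reading comes with each control period).
- imaging.capture(name): name is "scene" or "top"; returns a dict with "color" (480x640x3 uint8, red, green, blue), "fx", "fy", "cx", "cy" (pixels), "k1" (the pictures are not rectified: a ray, as slopes to the right and down, at radius r is drawn at 1 + k1 r^2 times it, then the intrinsics apply), "rvec" (rotation vector, rad) and "tvec" (3), from world to camera coordinates, as OpenCV has them. Camera axes: x right, y down, z forward; pixel columns grow to the right and rows downward; lengths in m; the calibration is good to about 2 mm. A picture is of the moment at which its call begins. There is no depth.
- ticket.hand_in(): hands the job in, once; it reports no verdict.
The state is a dict: "clock": time; "q": joint angles; "joint_vel": joint speeds; "tau": joint torques, N m; "ee_pos": TCP position; "tool_rot": TCP orientation; "ft_force": force on the tool from outside, world axes, zero at the start; "wrist_torque": the same for the moment, N m; "opening": finger opening in m.
Only numpy, scipy, OpenCV 4.12 (cv2) and the standard library are available. Lean on these libraries where they do the work, as an engineer would, in place of code of your own. Each camera call takes 0.05 s, during which the arm holds its last target. There are 200 camera calls.

## Working session

There is one attempt and no reset: what is moved stays moved. The work goes in short steps, Python scripts to look and compute and a shell command to move; the robot and the scene stay as the last step left them, time stands still between calls to the robot, and variables do not carry over. Pictures are saved under pics/ and viewed, about 8 in all and at most 12, crops included, and the job is handed in when it is done.

```bash
mkdir -p pics; ls; python3 - <<'E'
from workcell import read_state, imaging
import cv2
s=read_state(); print({k:s[k] for k in("clock","ee_pos","tool_rot","ft_force","opening")})
for n in("scene","top"):
    c=imaging.capture(n); cv2.imwrite(f"pics/{n}0.png",c["color"][:,:,::-1]); print(n,{k:c[k] for k in c if k!="color"})
E
```

```text
pics
{'clock': 0.0, 'ee_pos': array([ 0.28466105, -0.58376582,  0.23020277]), 'tool_rot': array([-1.79890790e+02,  7.65895090e-03,  2.60018659e+01]), 'ft_force': array([ 0.14047456, -0.80518394,  0.31485797]), 'opening': 0.08531412500798423}
scene {'fx': 490.8033621468765, 'fy': 490.8033621468765, 'cx': 326.3049356147004, 'cy': 244.0235763690742, 'k1': 0.013074679026268844, 'rvec': array([ 1.1881882 , -2.34838959,  0.95504556]), 'tvec': array([0.26754267, 0.41382094, 0.98564551])}
top {'fx': 598.761838896017, 'fy': 598.761838896017, 'cx': 320.442480256923, 'cy': 238.5550588055857, 'k1': 0.011195318451053402, 'rvec': array([ 2.31957391, -1.51600015,  0.32218785]), 'tvec': array([-0.29389001,  0.46491495,  1.37014933])}
```

View pics/scene0.png

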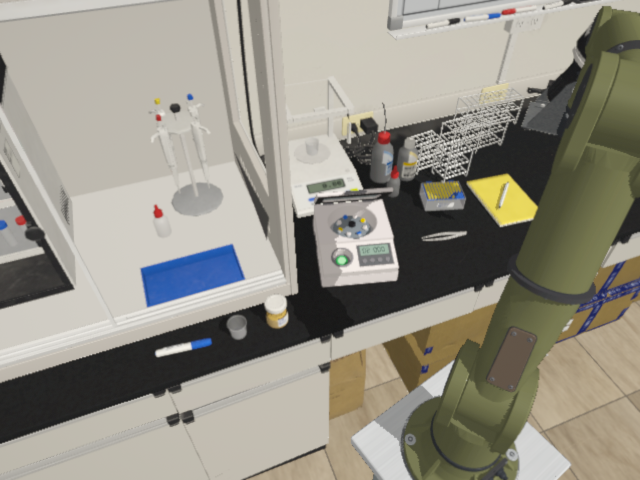

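View pics/top0.png

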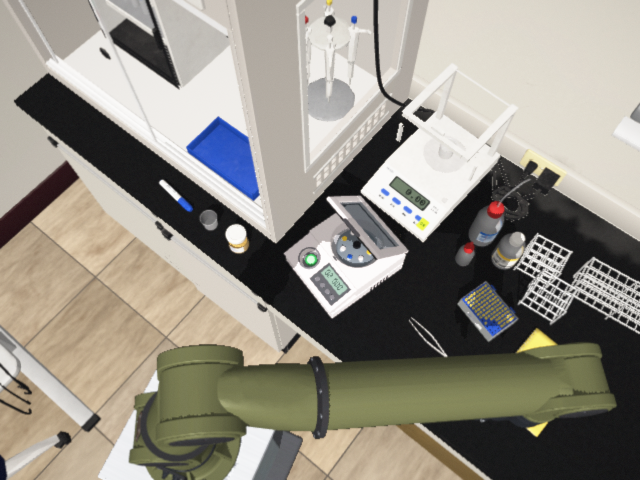

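The scene view shows the centrifuge at about (355,240), with the lid nearly edge-on at (355,195) and the key at (342,260). The top view shows it at about (350,255), key (310,259), lid (370,230). I'll enlarge both.

```bash
python3 - <<'E'
import cv2,numpy as np
a=cv2.imread("pics/scene0.png")[175:295,300:420]; b=cv2.imread("pics/top0.png")[185:325,275:415]
cv2.imwrite("pics/crop_s.png",cv2.resize(a,(600,600),interpolation=cv2.INTER_CUBIC))
cv2.imwrite("pics/crop_t.png",cv2.resize(b,(560,560),interpolation=cv2.INTER_CUBIC))
E
```

```text
(no output)
```

View pics/crop_s.png

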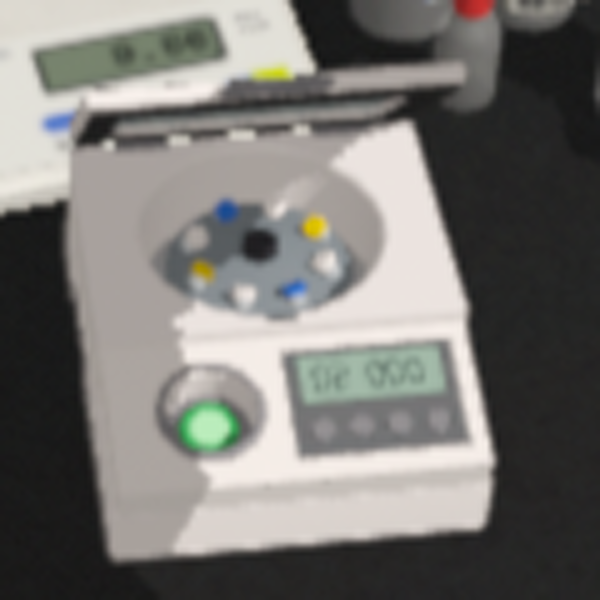

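View pics/crop_t.png

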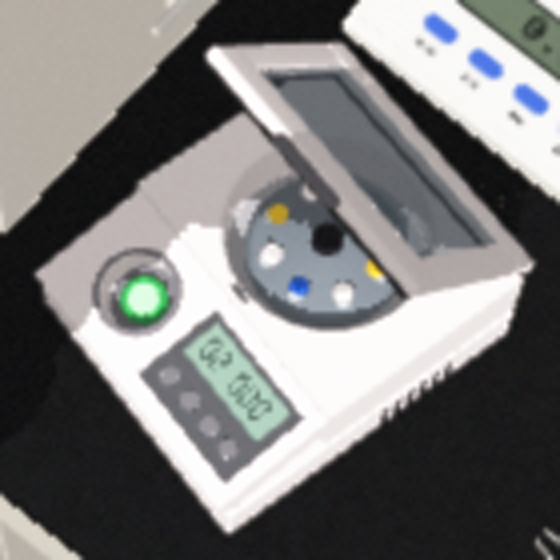

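Both crops show the machine clearly:
- **Scene crop:** collar at (211,412), front base corners (110,560) and (485,525), lid front corners (85,98) and (465,65).
- **Top crop:** collar at (137,292), front corners (38,275) and (230,530), lid corners (207,52), (345,42), (533,265) and (410,292).

Next is a fit to these points.

```bash
cat > h.py <<'E'
import numpy as np,cv2
from scipy.optimize import least_squares
from scipy.spatial.transform import Rotation as Ro
CAM={"s":dict(f=490.8033621,c=(326.304936,244.023576),k=.013074679,r=[1.1881882,-2.34838959,.95504556],t=[.26754267,.41382094,.98564551]),
"t":dict(f=598.7618389,c=(320.44248,238.555059),k=.0111953,r=[2.31957391,-1.51600015,.32218785],t=[-.29389001,.46491495,1.37014933])}
def proj(n,P):
    c=CAM[n];K=np.array([[c["f"],0,c["c"][0]],[0,c["f"],c["c"][1]],[0,0,1]])
    return cv2.projectPoints(np.atleast_2d(P).astype(float),np.array(c["r"]),np.array(c["t"]),K,np.array([c["k"],0,0,0]))[0][:,0]
def tri(ps,pt):
    return least_squares(lambda P:np.r_[proj("s",P)[0]-ps,proj("t",P)[0]-pt],[.5,0,.1])
cs=lambda u,v:(300+u/5-.4,175+v/5-.4)
ct=lambda u,v:(275+u/4-.375,185+v/4-.375)
def world(p,P): # p=x,y,yaw
    P=np.atleast_2d(P); return P@Ro.from_euler("z",p[2]).as_matrix().T+[p[0],p[1],0]
def lid(a,hx,l,y,n): # along l, normal n
    return [hx-l*np.cos(a)+n*np.sin(a),y,.11+l*np.sin(a)+n*np.cos(a)]
E
python3 - <<'E'
from h import *
for nm,a,b in(("collar",cs(211,412),ct(137,292)),("key",cs(210,427),ct(144,298))):
    s=tri(a,b);print(nm,s.x.round(4),s.fun.round(2))
def model(v):
    x,y,w,a,hx,h=v; W=.097
    return [("s",cs(110,560),[-.114,W,.004]),("s",cs(485,525),[-.114,-W,.004]),
 ("s",cs(117,503),[-.114,W,h]),("s",cs(493,465),[-.114,-W,h]),
 ("t",ct(38,275),[-.114,W,h]),("t",ct(230,530),[-.114,-W,.004]),
 ("s",cs(415,125),[hx,-W,.11]),
 ("s",cs(85,98),lid(a,hx,.15,.095,.0135)),("s",cs(465,65),lid(a,hx,.15,-.095,.0135)),
 ("t",ct(207,52),lid(a,hx,.15,.095,.0135)),("t",ct(410,292),lid(a,hx,.15,-.095,.0135)),
 ("t",ct(345,42),lid(a,hx,0,.095,.0135)),("t",ct(533,265),lid(a,hx,0,-.095,.0135))]
def res(v):
    return np.concatenate([proj(n,world(v[:3],P))[0]-p for n,p,P in model(v)])
best=None
for w in(-1,-.5,0,.5,1):
    s=least_squares(res,[.55,.1,w,.8,.11,.09],loss="soft_l1")
    if best is None or s.cost<best.cost:best=s
v=best.x;print(v.round(4),np.degrees(v[2:4]).round(2),best.cost);print(res(v).reshape(-1,2).round(1))
np.save("v.npy",v)
E
```

```text
collar [ 0.4885 -0.0761  0.0955] [ 0.34  0.25 -0.01 -0.41]
key [ 0.4924 -0.0788  0.0795] [ 0.29  0.21 -0.   -0.35]
[ 0.5451 -0.1572 -0.5115  0.8066  0.0963  0.0636] [-29.31  46.21] 17.701271179652405
[[ 0.4  3.7]
 [-0.9  3.6]
 [-1.1 -0. ]
 [-0.1  0.5]
 [ 4.  -1.7]
 [ 3.   1.5]
 [ 0.2  0.5]
 [ 0.1  0.4]
 [ 1.1  0.9]
 [-0.1 -1.3]
 [ 1.7  0. ]
 [-1.9 -0.4]
 [ 0.6 -0.3]]
```

```bash
python3 - <<'E'
from h import *
W=.097
def model(v):
    a=v[3];hx=0
    return [("s",cs(415,125),[hx,-W,.11]),("s",cs(85,98),lid(a,hx,.15,.095,.0135)),("s",cs(465,65),lid(a,hx,.15,-.095,.0135)),
 ("t",ct(207,52),lid(a,hx,.15,.095,.0135)),("t",ct(410,292),lid(a,hx,.15,-.095,.0135)),
 ("t",ct(345,42),lid(a,hx,0,.095,.0135)),("t",ct(533,265),lid(a,hx,0,-.095,.0135))]
res=lambda v:np.concatenate([proj(n,world(v[:3],P))[0]-p for n,p,P in model(v)])
s=least_squares(res,[.62,-.2,-.5,.8]);v=s.x
print("hinge",v.round(4),np.degrees(v[2:]).round(1));print(res(v).reshape(-1,2).round(1));np.save("hv.npy",v)
print("lip",world(v[:3],lid(v[3],0,.138,0,.0135)).round(4),"shut",world(v[:3],lid(0,0,.138,0,.0135)).round(4))
d=np.array([.4885,-.0761])-v[:2]; c,q=np.cos(v[2]),np.sin(v[2]); print("well rel hinge",[c*d[0]+q*d[1],-q*d[0]+c*d[1]])
def mid(n,f):return f
for y in(.028,-.028):
  P=world(v[:3],lid(v[3],0,.15,y,.0135)); print("tab",proj("s",P),proj("t",P))
E
```

```text
hinge [ 0.6295 -0.2052 -0.5236  0.7991] [-30.   45.8]
[[ 0.4  0.6]
 [-0.2  0.4]
 [ 1.   1.4]
 [ 0.1 -1.6]
 [ 1.1  0.2]
 [-1.1 -0.7]
 [ 0.6  0. ]]
lip [[ 0.5545 -0.1619  0.2183]] shut [[ 0.51   -0.1362  0.1235]]
well rel hinge [np.float64(-0.18664935076968783), np.float64(0.041274525336165685)]
tab [[343.80791472 192.61247008]] [[344.16124357 217.1794173 ]]
tab [[366.5502122  190.98260416]] [[359.39985334 235.38938909]]
```

The lid-only fit puts the hinge at (0.6295,-0.2052), with yaw -30° and the lid at 0.80 rad. The tab projections match the picture. I'll use tool yaw 60, which makes tool x the centrifuge's +y and tool y its +x. First move: hover above the lid with the gripper shut.

```bash
cat >> h.py <<'E'
H=np.array([.6295,-.2052]);YAW=-30.
def go(lx,ly,z,tilt=0):
    """tool rows to reach a centrifuge-local point (rel. hinge line x,y; world z), tilt deg = tool axis leaning toward +x local"""
    from workcell import read_state
    s=read_state(); R0=Ro.from_euler("xyz",s["tool_rot"],degrees=True)
    T=np.r_[world([*H,np.radians(YAW)],[lx,ly,0])[0][:2],z]
    # tool x=local y, y=local x, z=down; then lean about local y
    L=Ro.from_euler("z",YAW,degrees=True)*Ro.from_euler("y",-tilt,degrees=True)
    R=L*Ro.from_matrix(np.array([[0,1,0],[1,0,0],[0,0,-1.]]))
    d=R0.inv().apply(T-s["ee_pos"]); rv=np.degrees((R0.inv()*R).as_rotvec())
    print("shift",d.round(4),"rot",rv.round(1),"tgt",T.round(4))
def st():
    from workcell import read_state
    s=read_state(); p=s["ee_pos"]; l=Ro.from_euler("z",-YAW,degrees=True).apply(p-[*H,0])
    f=Ro.from_euler("z",-YAW,degrees=True).apply(s["ft_force"])
    print(round(s["clock"],2),"local",l.round(4),"rot",s["tool_rot"].round(1),"F local",f.round(2),"open",round(s["opening"],4))
E
python3 -c "
from h import *
st();go(-.063,0,.30)"
```

```text
0.1 local [-0.1093 -0.5003  0.2303] rot [-179.9    0.    26. ] F local [0.65 0.01 0.65] open 0.0852
shift [ 0.4407 -0.2415 -0.0693] rot [ -0.1  -0.  -34. ] tgt [ 0.5749 -0.1737  0.3   ]
```

```bash
python3 -m inch '[{"z":-0.05,"grip":0},{"x":0.044,"y":-0.024,"z":-0.07,"rz":-7,"grip":0},{"x":0.092,"y":-0.05,"z":-0.07,"rz":-14,"grip":0},{"x":0.14,"y":-0.077,"z":-0.07,"rz":-21,"grip":0},{"x":0.19,"y":-0.104,"z":-0.07,"rz":-28,"grip":0}]'
python3 -c "
from h import *
st();go(-.063,0,.30)"
```

```text
0.1 local [-0.1093 -0.5003  0.2303] rot [-179.9    0.    26. ] F local [0.65 0.01 0.65] open 0.0852
shift [ 0.4407 -0.2415 -0.0693] rot [ -0.1  -0.  -34. ] tgt [ 0.5749 -0.1737  0.3   ]validation failed for argument at $[0]...
```

```bash
python3 -m inch '[{"x":0,"y":0,"z":-0.05,"rx":0,"ry":0,"rz":0,"grip":0},{"x":0.044,"y":-0.024,"z":-0.07,"rx":0,"ry":0,"rz":-7,"grip":0},{"x":0.092,"y":-0.05,"z":-0.07,"rx":0,"ry":0,"rz":-14,"grip":0},{"x":0.14,"y":-0.077,"z":-0.07,"rx":0,"ry":0,"rz":-21,"grip":0},{"x":0.19,"y":-0.104,"z":-0.07,"rx":0,"ry":0,"rz":-28,"grip":0}]'
python3 -c "
from h import *
st();go(-.063,0,.30)"
```

```text
clock: 0.72
ee_pos: [0.4105, -0.4056, 0.3001]
tool_rot: [-179.9, -0.0, 54.2]
ft_force: [0.5, -0.6, 0.3]
opening: 0.0001
0.72 local [-0.0895 -0.283   0.3001] rot [-179.9   -0.    54.2] F local [ 0.71 -0.24  0.25] open 0.0001
shift [ 0.2843 -0.0022  0.0003] rot [-0.1 -0.  -5.8] tgt [ 0.5749 -0.1737  0.3   ]
```

```bash
python3 -m inch '[{"x":0.057,"y":0,"z":0,"rx":0,"ry":0,"rz":-3,"grip":0},{"x":0.114,"y":0,"z":0,"rx":0,"ry":0,"rz":-5.8,"grip":0},{"x":0.17,"y":-0.001,"z":0,"rx":0,"ry":0,"rz":-5.8,"grip":0},{"x":0.228,"y":-0.002,"z":0,"rx":0,"ry":0,"rz":-5.8,"grip":0},{"x":0.284,"y":-0.002,"z":0,"rx":0,"ry":0,"rz":-5.8,"grip":0}]'
python3 - <<'E'
from h import *
st();go(-.063,0,.225)
from workcell import imaging
o=[]
for n,(u,v) in (("scene",(270,60)),("top",(270,140))):
    im=imaging.capture(n)["color"][v:v+220,u:u+200,::-1]; o.append(cv2.resize(im,(400,440)))
cv2.imwrite("pics/a1.png",np.hstack(o))
E
```

```text
clock: 1.35
ee_pos: [0.5756, -0.1724, 0.3]
tool_rot: [-179.9, -0.0, 60.0]
ft_force: [0.6, -0.1, 0.7]
opening: -0.0
1.35 local [-0.0631  0.0014  0.3   ] rot [-179.9   -0.    60. ] F local [0.63 0.2  0.67] open -0.0
shift [-0.0015  0.0003  0.075 ] rot [-0.1 -0.  -0. ] tgt [ 0.5749 -0.1737  0.225 ]
```

View pics/a1.png

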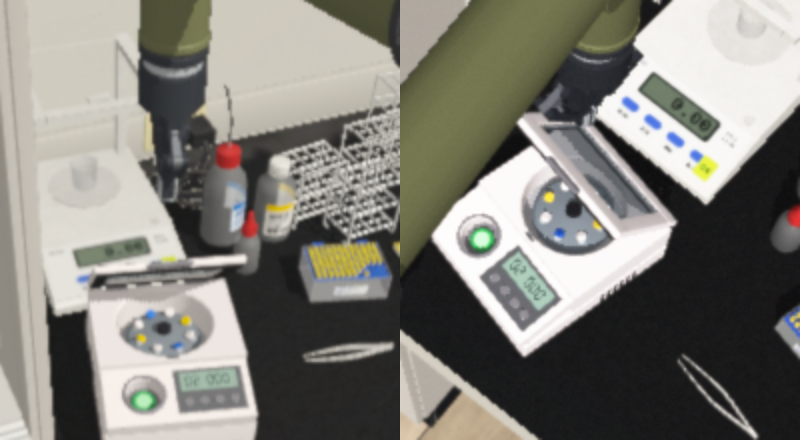

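The gripper hangs above and behind the lid's front edge: its tip is at crop (170,200), which is full-frame (355,160) in the scene view. I'll check that against the projection while approaching.

```bash
python3 -c "
from h import *
print(proj('s',[.5756,-.1724,.3]),proj('t',[.5756,-.1724,.3]))"
python3 -m inch '[{"x":-0.001,"y":0,"z":0.03,"rx":0,"ry":0,"rz":0,"grip":0},{"x":-0.001,"y":0,"z":0.055,"rx":0,"ry":0,"rz":0,"grip":0},{"x":-0.001,"y":0,"z":0.07,"rx":0,"ry":0,"rz":0,"grip":0},{"x":-0.001,"y":0,"z":0.08,"rx":0,"ry":0,"rz":0,"grip":0}]'
python3 -c "
from h import *
st()"
```

```text
[[353.88401092 159.43903226]] [[364.70680546 203.19768558]]
clock: 1.95
ee_pos: [0.5771, -0.1659, 0.219]
tool_rot: [-179.8, -0.3, 60.7]
ft_force: [-0.9, -0.2, 0.2]
opening: 0.0003
1.95 local [-0.065   0.0078  0.219 ] rot [-179.8   -0.3   60.7] F local [-0.72 -0.64  0.22] open 0.0003
```

```bash
python3 -m inch '[{"x":0,"y":0,"z":0,"rx":0,"ry":0,"rz":0,"grip":0}]'
python3 - <<'E'
from h import *
from workcell import read_state,imaging
st();s=read_state();print(s["q"],s["joint_vel"],s["tau"],s["wrist_torque"])
o=[]
for n,(u,v) in (("scene",(250,0)),("top",(120,100))):
    im=imaging.capture(n)["color"][v:v+300,u:u+390,::-1]; o.append(im)
cv2.imwrite("pics/a2.png",np.hstack(o))
E
```

```text
clock: 2.08
ee_pos: [0.5769, -0.1662, 0.2187]
tool_rot: [-179.7, -0.3, 60.6]
ft_force: [-0.1, 0.5, -0.1]
opening: -0.0
2.08 local [-0.0651  0.0075  0.2187] rot [-179.7   -0.3   60.6] F local [-0.31  0.37 -0.12] open -0.0
[ 35.72216326  14.651635   -26.08058721  90.66544397   6.17135151
  76.35814741 -20.44658848] [ 5.40434733e-02 -3.73619038e-01  8.01031862e-02 -7.75428965e-01
  7.15528130e-04 -6.63493356e-03  6.52694612e-02] [-5.83793269e-02 -4.20343244e+01 -3.33122514e+00 -3.04861522e+01
 -2.17114796e-02 -3.69844248e-02 -6.81799196e-03] [-0.01828006 -0.06283839 -0.03566498]
```

View pics/a2.png

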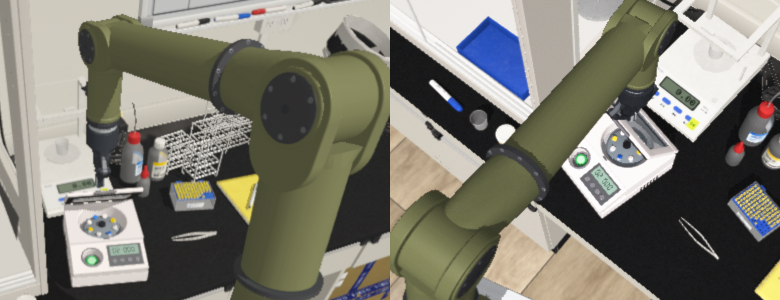

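No contact shows: the force is near 0 and the arm looks clear in both views. The tool sits 7 mm to +y, so I'll correct that and back the yaw off a little.

```bash
python3 -m inch '[{"x":-0.0075,"y":0.002,"z":0.0,"rx":0,"ry":0,"rz":0.6,"grip":0},{"x":-0.0075,"y":0.002,"z":0.0,"rx":0,"ry":0,"rz":0.6,"grip":0}]'
python3 -c "
from h import *
st();go(-.063,0,.21)"
```

```text
clock: 2.42
ee_pos: [0.5755, -0.1752, 0.2203]
tool_rot: [-179.9, -0.3, 59.9]
ft_force: [0.0, -0.2, 0.8]
opening: 0.0001
2.42 local [-0.0617 -0.001   0.2203] rot [-179.9   -0.3   59.9] F local [ 0.14 -0.17  0.8 ] open 0.0001
shift [ 0.001  -0.0012  0.0103] rot [-0.1 -0.3 -0.1] tgt [ 0.5749 -0.1737  0.21  ]
```

```bash
python3 -m inch '[{"x":0.001,"y":-0.001,"z":0.011,"rx":0,"ry":0,"rz":0,"grip":0},{"x":0.001,"y":-0.01,"z":0.019,"rx":0,"ry":0,"rz":0,"grip":0},{"x":0.001,"y":-0.019,"z":0.028,"rx":0,"ry":0,"rz":0,"grip":0},{"x":0.001,"y":-0.027,"z":0.038,"rx":0,"ry":0,"rz":0,"grip":0},{"x":0.001,"y":-0.034,"z":0.049,"rx":0,"ry":0,"rz":0,"grip":0}]'
python3 -c "
from h import *
st();go(-.1053,0,.148);go(-.1105,0,.122)"
```

```text
clock: 3.05
ee_pos: [0.5458, -0.1569, 0.1708]
tool_rot: [-179.9, -0.3, 59.9]
ft_force: [0.7, -1.4, 0.4]
opening: 0.0004
3.05 local [-0.0966  0.      0.1708] rot [-179.9   -0.3   59.9] F local [ 1.27 -0.85  0.36] open 0.0004
shift [-0.0001 -0.0086  0.0228] rot [-0.1 -0.3 -0.1] tgt [ 0.5383 -0.1526  0.148 ]
shift [-0.0003 -0.0138  0.0488] rot [-0.1 -0.3 -0.1] tgt [ 0.5338 -0.15    0.122 ]
```

```bash
python3 -m inch '[{"x":0,"y":-0.005,"z":0.012,"rx":0,"ry":0,"rz":0,"grip":0},{"x":0,"y":-0.009,"z":0.023,"rx":0,"ry":0,"rz":0,"grip":0},{"x":0,"y":-0.012,"z":0.035,"rx":0,"ry":0,"rz":0,"grip":0},{"x":0,"y":-0.014,"z":0.043,"rx":0,"ry":0,"rz":0,"grip":0}]'
python3 - <<'E'
from h import *
from workcell import imaging
st();go(-.1105,0,.122)
o=[]
for n,(u,v) in (("scene",(280,110)),("top",(270,180))):
    im=imaging.capture(n)["color"][v:v+180,u:u+160,::-1]; o.append(cv2.resize(im,(400,450)))
cv2.imwrite("pics/a3.png",np.hstack(o))
E
```

```text
clock: 3.55
ee_pos: [0.5337, -0.1494, 0.1269]
tool_rot: [-179.9, -0.3, 59.9]
ft_force: [0.5, -0.4, 0.7]
opening: 0.0001
3.55 local [-0.1109  0.0004  0.1269] rot [-179.9   -0.3   59.9] F local [ 0.63 -0.15  0.66] open 0.0001
shift [-0.0004  0.0004  0.0049] rot [-0.1 -0.3 -0.1] tgt [ 0.5338 -0.15    0.122 ]
```

View pics/a3.png

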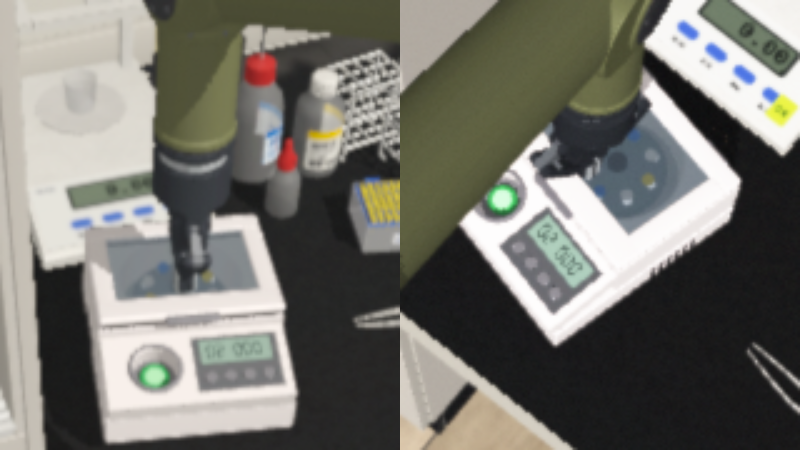

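The lid is almost shut and its front edge is at scene crop (190,320). Now I'll press it home while watching the force.

```bash
python3 -m inch '[{"x":0,"y":0,"z":0.003,"rx":0,"ry":0,"rz":0,"grip":0},{"x":0,"y":0,"z":0.005,"rx":0,"ry":0,"rz":0,"grip":0},{"x":0,"y":0,"z":0.006,"rx":0,"ry":0,"rz":0,"grip":0},{"x":0,"y":0,"z":0.006,"rx":0,"ry":0,"rz":0,"grip":0}]'
python3 -c "
from h import *
st()"
```

```text
clock: 4.15
ee_pos: [0.5333, -0.1492, 0.122]
tool_rot: [-179.8, -0.3, 59.9]
ft_force: [-3.4, 1.5, 7.1]
opening: -0.0
4.15 local [-0.1113  0.0004  0.122 ] rot [-179.8   -0.3   59.9] F local [-3.7  -0.39  7.14] open -0.0
```

```bash
python3 -m inch '[{"x":0,"y":0,"z":0.003,"rx":0,"ry":0,"rz":0,"grip":0},{"x":0,"y":0,"z":0.003,"rx":0,"ry":0,"rz":0,"grip":0}]'
python3 -c "
from h import *
st()"
python3 -m inch '[{"x":0,"y":0,"z":-0.03,"rx":0,"ry":0,"rz":0,"grip":0},{"x":0,"y":0,"z":-0.07,"rx":0,"ry":0,"rz":0,"grip":0},{"x":0,"y":-0.04,"z":-0.07,"rx":0,"ry":0,"rz":0,"grip":0},{"x":0.02,"y":-0.09,"z":-0.07,"rx":0,"ry":0,"rz":0,"grip":0},{"x":0.04,"y":-0.11,"z":-0.07,"rx":0,"ry":0,"rz":0,"grip":0}]'
python3 - <<'E'
from h import *
from workcell import imaging
st()
o=[]
for n,(u,v) in (("scene",(295,180)),("top",(275,185))):
    im=imaging.capture(n)["color"]; cv2.imwrite(f"pics/{n}4.png",im[:,:,::-1]); im=im[v:v+140,u:u+130,::-1]; o.append(cv2.resize(im,(390,420),interpolation=cv2.INTER_CUBIC))
cv2.imwrite("pics/a4.png",np.hstack(o))
E
```

```text
clock: 4.4
ee_pos: [0.5334, -0.1492, 0.1219]
tool_rot: [-179.8, -0.2, 59.9]
ft_force: [-6.9, 2.0, 16.3]
opening: 0.0003
4.4 local [-0.1112  0.0004  0.1219] rot [-179.8   -0.2   59.9] F local [-6.97 -1.73 16.32] open 0.0003
clock: 5.03
ee_pos: [0.4567, -0.0584, 0.1924]
tool_rot: [-179.8, -0.2, 60.0]
ft_force: [1.3, 0.2, 0.4]
opening: -0.0
5.03 local [-0.223   0.0407  0.1924] rot [-179.8   -0.2   60. ] F local [1.03 0.86 0.41] open -0.0
```

View pics/a4.png

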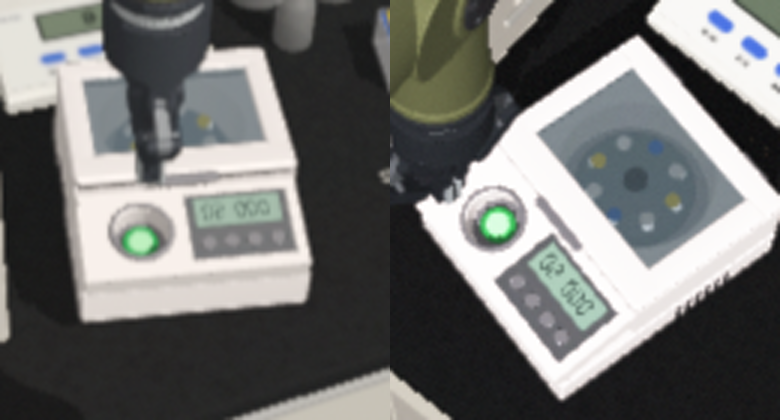

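The lid is shut: it met a hard stop (7 → 16 N with no further travel) and lies flat on the rim. The well is unmoved, with the collar at scene crop (141,233) and top crop (493,219). I'll refine the key centre from the green blob.

```bash
python3 - <<'E'
from h import *
C={}
for k,n in(("s","scene"),("t","top")):
    for suf in"04":
        im=cv2.imread(f"pics/{n}{suf}.png").astype(int); m=((im[...,1]-im[...,2]>35)&(im[...,1]-im[...,0]>15)).astype(np.uint8)
        m[:, :295]=0;m[:,380:]=0;m[:230]=0;m[290:]=0
        _,_,stt,cen=cv2.connectedComponentsWithStats(m); i=1+stt[1:,4].argmax(); print(n,suf,stt[i],cen[i].round(2)); C[k+suf]=cen[i]
k=tri(C["s4"],C["t4"]); print("key",k.x.round(4),k.fun.round(2))
ax=Ro.from_euler("z",-30,degrees=True).apply([-np.sin(np.radians(14)),0,np.cos(np.radians(14))])
print("mouth from key",(k.x+.02*ax).round(4))
for nm,P in(("key",k.x),("mouthcollar",np.array([.4885,-.0761,.0955]))):
    l=Ro.from_euler("z",30,degrees=True).apply(P-[*H,0]); print(nm,"local",l.round(4))
th=np.linspace(0,2*np.pi,40); e1=Ro.from_euler("z",-30,degrees=True).apply([0,1,0]);e2=np.cross(ax,e1)
ring=np.array([.4885,-.0761,.0955])+.02775*(np.outer(np.cos(th),e1)+np.outer(np.sin(th),e2))
o=[]
for kk,n,(u,v) in(("s","scene",(310,230)),("t","top",(280,225))):
    im=cv2.resize(cv2.imread(f"pics/{n}4.png")[v:v+60,u:u+60],(480,480)[:2][::1] and (390,390),interpolation=cv2.INTER_CUBIC)
    for P,c in((ring,(0,0,255)),(k.x[None]+.015*(np.outer(np.cos(th),e1)+np.outer(np.sin(th),e2)),(255,0,0))):
        for q in proj(kk,P): cv2.circle(im,tuple(int(z) for z in ((q-[u,v]+.5)*6.5)),1,c,-1)
    o.append(im)
cv2.imwrite("pics/a5.png",np.hstack(o))
E
```

```text
scene 0 [336 255  12  10  95] [341.36 259.91]
scene 4 [336 255  12  10  96] [341.34 259.85]
top 0 [305 254  12  12  93] [310.58 259.43]
top 4 [305 254  12  12  96] [310.55 259.49]
key [ 0.4922 -0.0787  0.0795] [ 0.56  0.41 -0.01 -0.68]
mouth from key [ 0.488  -0.0762  0.0989]
key local [-0.1822  0.0409  0.0795]
mouthcollar local [-0.1867  0.0413  0.0955]
```

View pics/a5.png

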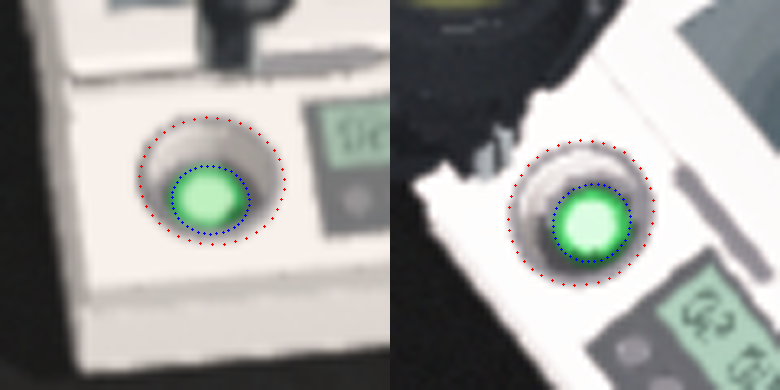

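The overlaid rings sit on the collar and key in both views, so the key centre is at local (-0.182, 0.041, 0.079). Next I'll tilt 14° and line up on the well's axis.

```bash
python3 -c "
from h import *
A=np.array([-np.sin(np.radians(14)),0,np.cos(np.radians(14))]);K=np.array([-.182,.041,.079])
go(*(K+.05*A),14)"
```

```text
shift [-0.0021  0.029   0.0652] rot [-14.1  -0.2   0.2] tgt [ 0.4819 -0.0726  0.1275]
```

```bash
python3 -m inch '[{"x":0,"y":0.005,"z":0.01,"rx":-5,"ry":0,"rz":0,"grip":0},{"x":-0.001,"y":0.015,"z":0.025,"rx":-10,"ry":0,"rz":0,"grip":0},{"x":-0.002,"y":0.025,"z":0.045,"rx":-14,"ry":0,"rz":0.2,"grip":0},{"x":-0.002,"y":0.029,"z":0.065,"rx":-14,"ry":0,"rz":0.2,"grip":0},{"x":-0.002,"y":0.029,"z":0.065,"rx":-14,"ry":0,"rz":0.2,"grip":0}]'
python3 -c "
from h import *
st()
A=np.array([-np.sin(np.radians(14)),0,np.cos(np.radians(14))]);K=np.array([-.182,.041,.079])
go(*(K+.05*A),14);go(*(K+.01*A),14)"
```

```text
clock: 5.75
ee_pos: [0.481, -0.0731, 0.1264]
tool_rot: [166.3, -0.2, 60.0]
ft_force: [-0.3, -0.7, 0.5]
opening: 0.0001
5.75 local [-0.1946  0.0401  0.1264] rot [166.3  -0.2  60. ] F local [ 0.08 -0.74  0.52] open 0.0001
shift [ 0.0009  0.0008 -0.001 ] rot [-0.3 -0.2 -0.1] tgt [ 0.4819 -0.0726  0.1275]
shift [0.0007 0.001  0.039 ] rot [-0.3 -0.2 -0.1] tgt [ 0.4903 -0.0775  0.0887]
```

Aligned to within 1 mm. Going in to 10 mm above the key and watching the lateral force.

```bash
python3 -m inch '[{"x":0.001,"y":0.001,"z":0.01,"rx":0,"ry":0,"rz":0,"grip":0},{"x":0.001,"y":0.001,"z":0.02,"rx":0,"ry":0,"rz":0,"grip":0},{"x":0.001,"y":0.001,"z":0.03,"rx":0,"ry":0,"rz":0,"grip":0},{"x":0.001,"y":0.001,"z":0.037,"rx":0,"ry":0,"rz":0,"grip":0},{"x":0.001,"y":0.001,"z":0.039,"rx":0,"ry":0,"rz":0,"grip":0}]'
python3 - <<'E'
from h import *
from workcell import imaging
st()
A=np.array([-np.sin(np.radians(14)),0,np.cos(np.radians(14))]);K=np.array([-.182,.041,.079])
go(*K,14)
o=[]
for n,(u,v) in (("scene",(295,180)),("top",(275,185))):
    im=imaging.capture(n)["color"]; im=im[v:v+140,u:u+130,::-1]; o.append(cv2.resize(im,(390,420),interpolation=cv2.INTER_CUBIC))
cv2.imwrite("pics/a6.png",np.hstack(o))
E
```

```text
clock: 6.38
ee_pos: [0.4902, -0.0772, 0.0881]
tool_rot: [166.3, -0.2, 60.0]
ft_force: [-0.2, -0.4, -0.3]
opening: -0.0001
6.38 local [-0.1847  0.0412  0.0881] rot [166.3  -0.2  60. ] F local [-0.03 -0.42 -0.31] open -0.0001
shift [-0.0002  0.0004  0.0094] rot [-0.3 -0.2 -0.1] tgt [ 0.4924 -0.0787  0.079 ]
```

View pics/a6.png

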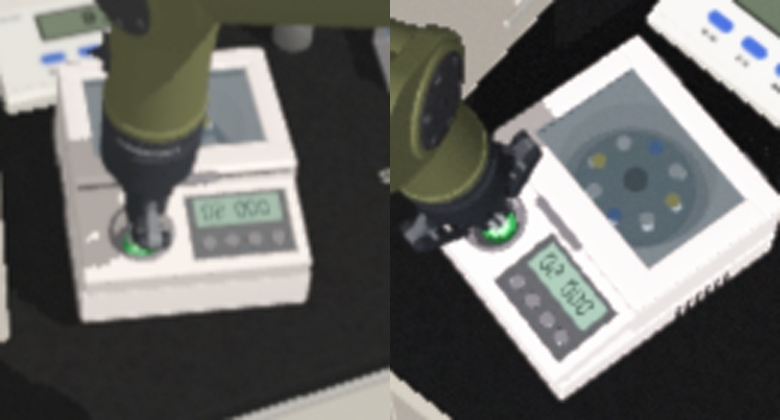

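The fingertip is inside the well with no side force, and the green key shows below it at scene crop (139,242). Now pressing.

```bash
python3 -m inch '[{"x":0,"y":0,"z":0.006,"rx":0,"ry":0,"rz":0,"grip":0},{"x":0,"y":0,"z":0.01,"rx":0,"ry":0,"rz":0,"grip":0},{"x":0,"y":0,"z":0.012,"rx":0,"ry":0,"rz":0,"grip":0},{"x":0,"y":0,"z":0.012,"rx":0,"ry":0,"rz":0,"grip":0}]'
python3 -c "
from h import *
st()"
python3 -m inch '[{"x":0,"y":0,"z":0.002,"rx":0,"ry":0,"rz":0,"grip":0},{"x":0,"y":0,"z":0.003,"rx":0,"ry":0,"rz":0,"grip":0},{"x":0,"y":0,"z":0.003,"rx":0,"ry":0,"rz":0,"grip":0}]'
python3 -c "
from h import *
st()"
```

```text
clock: 6.98
ee_pos: [0.4929, -0.0786, 0.0769]
tool_rot: [166.3, -0.2, 60.0]
ft_force: [-1.9, -0.5, 2.3]
opening: -0.0002
6.97 local [-0.1816  0.0413  0.0769] rot [166.3  -0.2  60. ] F local [-1.4  -1.44  2.33] open -0.0002
clock: 7.35
ee_pos: [0.4935, -0.079, 0.0741]
tool_rot: [166.3, -0.2, 60.0]
ft_force: [-1.7, 0.4, 3.8]
opening: -0.0001
7.35 local [-0.1809  0.0413  0.0741] rot [166.3  -0.2  60. ] F local [-1.65 -0.5   3.83] open -0.0001
```

```bash
python3 -m inch '[{"x":0,"y":0,"z":0.002,"rx":0,"ry":0,"rz":0,"grip":0},{"x":0,"y":0,"z":0.003,"rx":0,"ry":0,"rz":0,"grip":0},{"x":0,"y":0,"z":0.003,"rx":0,"ry":0,"rz":0,"grip":0}]'
python3 -c "
from h import *
st()"
python3 -m inch '[{"x":0,"y":0,"z":0.002,"rx":0,"ry":0,"rz":0,"grip":0},{"x":0,"y":0,"z":0.003,"rx":0,"ry":0,"rz":0,"grip":0},{"x":0,"y":0,"z":0.003,"rx":0,"ry":0,"rz":0,"grip":0}]'
python3 -c "
from h import *
st()"
```

```text
clock: 7.72
ee_pos: [0.4938, -0.0791, 0.073]
tool_rot: [166.3, -0.1, 60.0]
ft_force: [-14.0, 4.7, 25.3]
opening: 0.0001
7.72 local [-0.1805  0.0413  0.073 ] rot [ 1.663e+02 -1.000e-01  6.000e+01] F local [-14.53  -2.92  25.26] open 0.0001
clock: 8.1
ee_pos: [0.494, -0.0792, 0.0727]
tool_rot: [166.4, 0.1, 60.0]
ft_force: [-20.0, 5.9, 34.4]
opening: -0.0001
8.1 local [-0.1804  0.0413  0.0727] rot [1.664e+02 1.000e-01 6.000e+01] F local [-20.24  -4.91  34.42] open -0.0001
```

The key hit its hard stop (4 → 28 N in about 1 mm). That is harder than needed, so I'll ease off to a moderate hold.

```bash
python3 -m inch '[{"x":0,"y":0,"z":0.001,"rx":0,"ry":0,"rz":0,"grip":0},{"x":0,"y":0,"z":0.001,"rx":0,"ry":0,"rz":0,"grip":0},{"x":0,"y":0,"z":0.001,"rx":0,"ry":0,"rz":0,"grip":0}]'
python3 - <<'E'
from h import *
from workcell import imaging
st()
o=[]
for n,(u,v,w,h) in (("scene",(150,100,330,260)),("top",(150,130,400,260))):
    im=imaging.capture(n)["color"]; cv2.imwrite(f"pics/{n}7.png",im[:,:,::-1]); o.append(im[v:v+h,u:u+w,::-1])
cv2.imwrite("pics/a7.png",np.hstack(o))
E
```

```text
clock: 8.48
ee_pos: [0.4938, -0.0791, 0.0732]
tool_rot: [166.4, 0.2, 59.9]
ft_force: [-12.0, 3.0, 19.7]
opening: 0.0001
8.47 local [-0.1805  0.0413  0.0732] rot [166.4   0.2  59.9] F local [-11.86  -3.39  19.65] open 0.0001
```

View pics/a7.png

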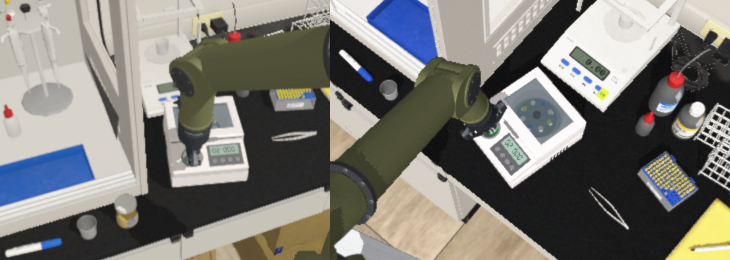

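The lid is shut, the finger is in the well and the bystanders are in place. One check for any centrifuge movement between pictures, then I hand in.

```bash
python3 - <<'E'
from h import *
from workcell import ticket
for n,(u,v,w,h) in(("scene",(356,242,40,40)),("top",(312,262,45,50))):
    a,b=[cv2.imread(f"pics/{n}{k}.png",0)[v:v+h,u:u+w].astype(np.float32) for k in"47"]
    print(n,cv2.phaseCorrelate(a,b,cv2.createHanningWindow((w,h),cv2.CV_32F)))
st(); print(ticket.hand_in()); st()
E
```

```text
scene ((-0.041933324799739324, 0.0052781580967291575), 0.9975418227910996)
top ((0.46986575335111525, 0.055153151734185), 1.005955254236857)
8.57 local [-0.1805  0.0413  0.0732] rot [166.4   0.2  59.9] F local [-12.06  -3.24  20.55] open -0.0002
the job is handed in; nothing more can be done
None
the job is handed in; nothing more can be done
```

I shut the lid, then pressed the green key all the way down, and handed the job in at 8.6 s with the fingertip still holding it.

- **Lid:** I pushed it down on its outer face near the front lip with the gripper shut. It met a firm stop: the force rose from 7 to 16 N with no further travel. The pictures showed it lying flat before I touched the key.
- **Key:** I went in along the well's tilted axis. The key moved about 4–5 mm against its spring, then stopped hard, with the push peaking at about 40 N for a moment. I eased off to about 23 N, well above the 5.4 N it needs. At that hold, about 12 N of the push is sideways, more than the tilt alone explains, so the tip is probably rubbing on the key or the well wall.
- **Centrifuge and bystanders:** Comparing pictures before and during the press, the scene camera showed no movement of the centrifuge (0.04 px). The top camera showed about 0.5 px, roughly 1 mm, which is either shadow or a very small shift. The two cameras disagree and I did not settle which is right. The bystanders looked unmoved in the last pictures.
- **Arm:** On the way down to the lid the tool drifted about 7 mm sideways with no contact force. I corrected this before touching the lid and did not find the cause.

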